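Pull-test a spring bolt and show its code to the scanner

TASK

Pull-test the spring bolt lying in the jig: draw the sprung gauge out by its black post until the red pointer stands in the green band, keep it there for a second without ever passing the red line, then ease it gently back home, not letting it snap. Then draw the bolt straight up out of the jig, turn it and hold it up with its white coded end squarely facing the scanner's window, about 10 cm away and touching nothing but the gripper; finish while holding it there, still. Leave the scanner head, the blue bin, the red bottle and the screwdriver as they are.

Things in the scene. Friction and masses are not known exactly. Their poses are not given: they have to be found in the camera images.
- jig: Pull-test jig, screwed down: aluminium base plate 115 (x) x 400 (y) x 12 mm, origin under its middle. Test axis along its y at x = 0, z = 57 mm: bolt on the +y half, gauge on the -y half, between them a slotted steel stop plate (y = 52 to 63 mm, up to z = 74) and slotted brass clevis (y = 4 to 40, up to z = 72) round the bolt's neck and head, slots open upward
- gauge (a joint): Yellow spring gauge, sliding out along the jig's -y: distance pulled in m, 0 = home, stop at 0.050. Spring 3 N at home, 15 N at 0.030 (400 N/m); runs back if let go. Its red pointer moves over a white scale on the jig's +x side: ticks every 5 mm of pull, green band 0.026 to 0.034 (middle 0.030), red line at 0.041
- gauge_grip (a point): Grip point on the axis of the gauge's upright black post (22 mm diameter, z = 70 to 128 mm, red ring near its top), at z = 102 mm; moves with the gauge; at home x = 0, y = -128 mm in the jig; axes as the jig's. Pull it along the jig's -y
- nest (a point): Where the centre of the bolt's housing lies in the jig: x = 0, y = 125, z = 57 mm of the jig, axes as the jig's. Two dark saddles carry the housing (12 mm thick at jig y = 72 and 176 mm, 50 mm wide, cheeks up to z = 59, open on top); 92 mm free between them, 28 mm of air under the bolt. It comes straight up, free of all slots after a 35 mm lift
- bolt_mid (a point): Centre of the spring bolt's housing (half-way up, near its centre of mass). Loose, 0.2 to 0.4 kg. Blue box 30 (x) x 120 (y) x 34 (z) mm; steel neck 10 mm thick, 40 mm long with a 20 mm head on its -y end, white code cap on its +y end. In the jig its axes are the jig's. Grip it across x (30 mm) at the middle
- bolt_code (a point): Centre of the face of the bolt's white end cap with the black square dot code (26 x 30 mm), 64 mm along +y from bolt_mid; axes as the bolt's, +y points out of the coded face
- bolt: The spring bolt itself; origin at the middle of the housing's underside, 17 mm below bolt_mid; axes as bolt_mid
- scanner: Bench code scanner, screwed down: black round foot 116 mm diameter, steel stem, fork with a grey tilting head 46 x 78 x 66 mm, highest point about 165 mm. Origin under the middle of its foot
- window (a point): Centre of the dark window (50 x 36 mm) in the scanner's head, about 135 mm above the bench. Its -x axis points straight out of it (the way it looks: 34 to 52 degrees upward, roughly toward the jig), y is level. To show the code the bolt's +y must point along the window's +x, the code centred before the window
- scanner_head (a joint): Tilt of the scanner head in rad: how far the window looks up (0 = level); stiff, stays as set
- bin: Open blue parts bin 130 x 240 x 75 mm with spare bolts in it, beyond the jig; origin under its middle; leave alone
- bottle: Closed red bottle with a white cap, 42 mm diameter, 115 mm tall, standing beyond the jig; origin under its middle; leave alone
- driver: Screwdriver with an orange handle, 190 mm long, lying on the bench between robot and jig; leave alone
Mind the look-alikes: they are no part of the job. There is more than one size of the bolt; the job needs the largest. What is meant by the scanner is not yellow, and is the smaller of those in its own colour.

How it is judged:
On the way, in this order (a step that is already met when the one before it is completed fails the run):
1. the gauge is drawn out with its pointer in the green band and kept there, with the bolt in the jig (value of joint gauge between 0.026 and 0.034 m and distance between bolt_mid and nest below 0.01 m), for 0.6 s.
2. the gauge is back home, with the bolt still in the jig (value of joint gauge below 0.003 m and distance between bolt_mid and nest below 0.01 m), for 0.1 s.
At the end, for the whole second after the job is handed in: The gripper alone holds the bolt, still and over 120 mm up (housing centre), clear of jig and scanner; its code is 55 to 145 mm before the window, within 30 mm of the window's axis either way, facing it within 20 degrees; the gauge is home (3 mm) (value of joint gauge below 0.003 m and x of bolt_code in the frame of window between -0.145 and -0.055 m and y of bolt_code in the frame of window between -0.03 and 0.03 m and z of bolt_code in the frame of window between -0.03 and 0.03 m and angle between the y axis of bolt_code and the x axis of window, either way round below 0.35 rad and y of window in the frame of bolt_code above 0.04 m and height (world z) of bolt_mid above 0.12 m and contact force between bolt and the fingers above 2 N and contact force between bolt and scanner below 0.1 N and contact force between bolt and jig below 0.1 N and linear speed of bolt below 0.03 m/s and angular speed of bolt below 0.2 rad/s); the arm keeps its last pose, push and grip.
It fails at once if the gauge is pulled to the red line (value of joint gauge above 0.041 m).
It fails at once if the gauge snaps back (faster than 0.3 m/s) (velocity of joint gauge below -0.3 m/s).
It fails at once if the scanner head is pushed out of its tilt (window moved over 10 mm) (distance of window from where it was at the start of the episode above 0.01 m).
It fails at once if the bin, bottle or screwdriver is moved more than 30 mm or the bottle tipped (distance of any of bin, bottle, driver from where it was at the start of the episode above 0.03 m or angle between bottle's own z axis and vertical above 0.5 rad).
It also fails if it takes over 51 s, if anything falls off the work surface, if the arm or the gripper's body presses on something with over 40 N, if the wrist force passes 120 N, or if a joint passes its speed limit or range.

ROBOT

A 6-joint arm with a two-finger parallel gripper is mounted at the origin on the work surface. World frame = base frame: x ahead of the robot, y to its left, z up, the work surface at z = 0. Lengths are in m, angles in rad, forces in N, time in s.
With the tool pointing down it reaches from about 0.275 to 0.75 m from the base axis. Payload 10.2 kg.
Tool frame: the origin (TCP) lies midway between the tips of the shut fingers; the grasp point (between the pads) lies arm.tcp_to_grasp behind it (arm.tcp_to_grasp is the distance from the TCP to the grasp point, in m); z points along the fingers, y is the line along which they close (so a half turn about z gives the same grasp; the last joint's range is limited). The gripper opens to 88 mm and grips with 3 to 60 N. Pads are 18 mm wide; open, the fingers measure 123 mm over their backs; the gripper's body (75 mm by 187 mm) begins 45 mm behind the grasp point.
Start: joints at [-1.36, 0.313, 1.498, -0, 1.331, -0.223], TCP at [0.221, -0.476, 0.239] pointing down, gripper open.
Joint ranges: [-2.94, 2.94], [-0.97, 2.17], [0.19, 2.56], [-1.23, 4.37], [0.02, 3.11], [-2.88, 2.88]. Speed limits (rad/s): [2.39, 2.39, 3.01, 3.14, 3.14, 3.14].

INTERFACE

Orientations are given as [roll, pitch, yaw] about the fixed x, y, z axes, in that order (R = Rz(yaw) Ry(pitch) Rx(roll)).
In Python, from cell import arm, viewer gives the robot as it stands.
- The arm moves only by the shell command python3 -m inch 'ROWS'. ROWS is JSON, a list of rows, each a list of 5 numbers: the closure, from 0 (fully open) to 1 (shut), then the shift along the tool's x, y, z each as a share of 0.15 m, from -1 to 1, then the turn about the tool's z as a share of 90 degrees, from -1 to 1. A call has exactly 10 rows; each row is the pose to reach, as a shift and turn from the pose commanded when the call began, along the tool's axes at that moment; what a row does not reach only later rows make up. A row lasts 1/12 s, in which the tool goes at most 41.7 mm and 7.16 degrees, less where a joint would pass 70% of its speed; a pose out of reach is approached as far as the arm can. A call with a number of a shift or a turn outside -1 to 1 is refused whole. A call with a gripper value outside its range is refused whole. The fingers move at their own pace and stop on an object; the grip force is fixed at half the most. Time passes only in rows, so rows that repeat a pose let the fingers close, or fill a call up. It gives the time, the measured TCP pose, the force, the opening and the grip force at its end, in the units of the state.
- arm.sense(): the state, without advancing time (a new reading comes with each control period).
- viewer.camera(name): name is "scene" or "side" or "wrist"; returns the picture (384x512x3 uint8, red, green, blue); there is no depth.
- viewer.get_calibration(name): a dict with "fovy" (degrees; the focal length in pixels is half the picture's height over the tangent of half this angle, whatever the lens; pixels are square), "cx", "cy" (the principal point, pixels), "extrinsics" (4x4, takes a point from world to camera coordinates); the wrist camera has in their place "tool_from_camera" (4x4, takes a point from camera to tool coordinates, whose origin is the TCP and whose axes are the flange's). Camera axes: x right, y down, z forward; pixel columns grow to the right and rows downward; lengths in m; the calibration is good to about 2 mm. The wrist camera is an equidistant fisheye: a pixel r from the principal point sees the ray r / f radians off the axis. A picture is of the moment at which its call begins: read the wrist's pose just before it. get_calibration takes no time and is no camera call.
- arm.job_done(): hands the job in; it is judged then, once.
The state is a dict: "t": time; "joints": joint angles; "joint_vel": joint speeds; "tau": joint torques, N m; "tool_pos": TCP position; "tcp_rot": TCP orientation; "ft_force": force on the tool from outside, world axes, zero at the start; "ft_torque": the same for the moment, N m; "finger_gap": finger opening in m; "grip_force": force on a finger pad.
Only numpy, scipy, OpenCV 4.12 (cv2) and the standard library are available. Lean on these libraries where they do the work, as an engineer would, in place of code of your own. Each camera call takes 0.05 s, during which the arm holds its last target. There are 200 camera calls.

## Working session

There is one attempt and no reset: what is moved stays moved. The work goes in short steps, Python scripts to look and compute and a shell command to move; the robot and the scene stay as the last step left them, time stands still between calls to the robot, and variables do not carry over. Pictures are saved under pics/ and viewed, at most 13 in all, crops included, and the job is handed in when it is done.

```bash
ls; mkdir -p pics
python3 - <<'E'
from cell import arm, viewer
import cv2, numpy as np
np.set_printoptions(precision=4,suppress=True)
for n in ["scene","side","wrist"]:
    im=viewer.camera(n); cv2.imwrite(f"pics/{n}0.png",im[:,:,::-1])
    c=viewer.get_calibration(n); print(n,c)
s=arm.sense(); print({k:np.round(v,4) for k,v in s.items()}, arm.tcp_to_grasp)
a=cv2.imread("pics/scene0.png");b=cv2.imread("pics/side0.png")
for n,i in(("scene",a),("side",b)): cv2.imwrite(f"pics/{n}0b.png",cv2.resize(i,(800,600),interpolation=cv2.INTER_CUBIC))
E
```

```text
pics
scene {'fovy': 45.34567036136727, 'cx': 256.32278988293626, 'cy': 188.34360645124403, 'extrinsics': array([[ 0.6892,  0.7244,  0.013 , -0.4862],
       [ 0.5364, -0.498 , -0.6814, -0.1491],
       [-0.4871,  0.4766, -0.7318,  1.5333],
       [ 0.    ,  0.    ,  0.    ,  1.    ]])}
side {'fovy': 51.127937559956926, 'cx': 252.94525551388273, 'cy': 195.39849426170443, 'extrinsics': array([[ 0.9903, -0.1378,  0.0174, -0.5141],
       [-0.0548, -0.5028, -0.8626,  0.1737],
       [ 0.1276,  0.8533, -0.5055,  0.8515],
       [ 0.    ,  0.    ,  0.    ,  1.    ]])}
wrist {'fovy': 65.70646984690485, 'cx': 255.99791252584245, 'cy': 194.9531598479623, 'tool_from_camera': array([[-0.0009, -0.9611, -0.2761,  0.0704],
       [ 1.    , -0.0011,  0.0004,  0.0007],
       [-0.0007, -0.2761,  0.9611, -0.1465],
       [ 0.    ,  0.    ,  0.    ,  1.    ]])}
{'t': np.float64(0.15), 'joints': array([-1.3604,  0.3133,  1.4982,  0.    ,  1.331 , -0.2234]), 'joint_vel': array([-0.0003, -0.0011, -0.0021, -0.0003,  0.0001,  0.001 ]), 'tau': array([  0.0022, -40.2304, -25.2316,   0.0696,   0.0344,  -0.0001]), 'tool_pos': array([ 0.2206, -0.4762,  0.2383]), 'tcp_rot': array([-3.1407, -0.0002,  0.4338]), 'ft_force': array([-0.2844,  0.6628, -0.0423]), 'ft_torque': array([-0.0083,  0.0396,  0.0008]), 'grip_force': np.float64(0.0), 'finger_gap': np.float64(0.0879)} 0.0187
```

View pics/scene0b.png

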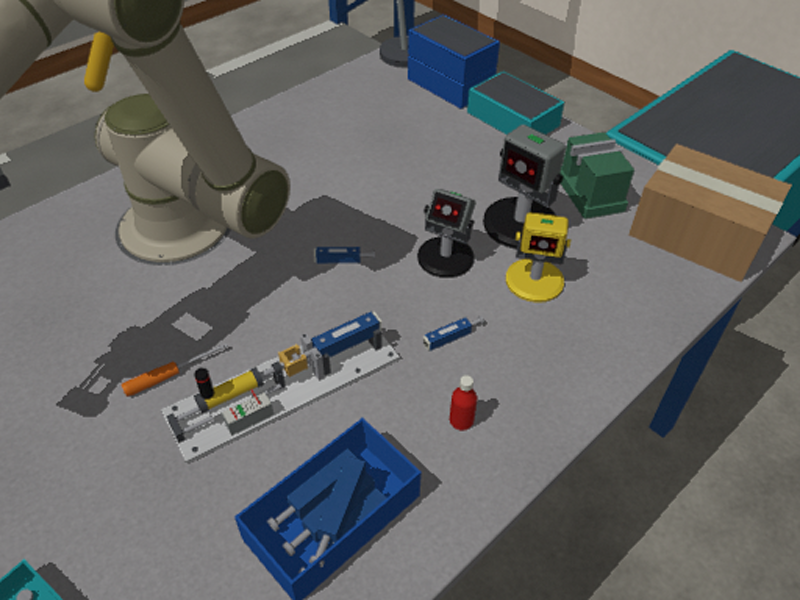

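View pics/side0b.png

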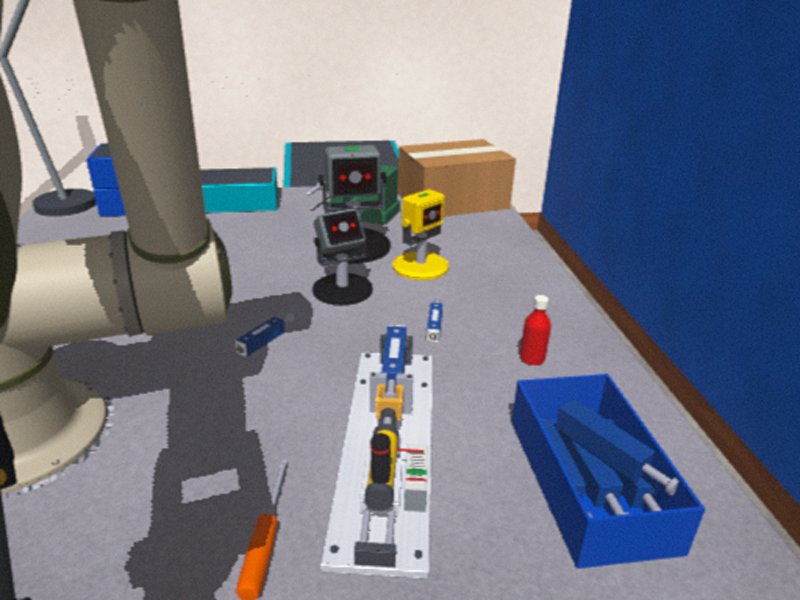

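```bash
cat > h.py <<'E'
import cv2, numpy as np
def crop(src,x0,y0,w,h,k):
    im=cv2.resize(src[y0:y0+h,x0:x0+w],None,fx=k,fy=k,interpolation=cv2.INTER_CUBIC)
    for x in range((x0//10+1)*10,x0+w,10):
        cv2.line(im,((x-x0)*k,0),((x-x0)*k,5),(0,255,255),1); cv2.putText(im,str(x),((x-x0)*k-10,15),0,.35,(0,255,255),1)
    for y in range((y0//10+1)*10,y0+h,10):
        cv2.line(im,(0,(y-y0)*k),(5,(y-y0)*k),(0,255,255),1); cv2.putText(im,str(y),(7,(y-y0)*k+4),0,.35,(0,255,255),1)
    return im
E
python3 - <<'E'
from h import *
a=cv2.imread("pics/scene0.png");b=cv2.imread("pics/side0.png")
cv2.imwrite("pics/c1.png",crop(a,100,195,160,105,5))
c=crop(b,205,205,75,165,3)
m=np.zeros((600,800,3),np.uint8)
s1=crop(a,262,117,50,62,8); s2=crop(b,196,130,48,66,8)
m[:496,:400]=s1; m[:528,405:789]=s2
cv2.imwrite("pics/c2.png",m)
cv2.imwrite("pics/c3.png",np.hstack([crop(b,205,220,75,75,5),crop(b,205,295,75,75,5)]))
E
```

```text
(no output)
```

View pics/c1.png

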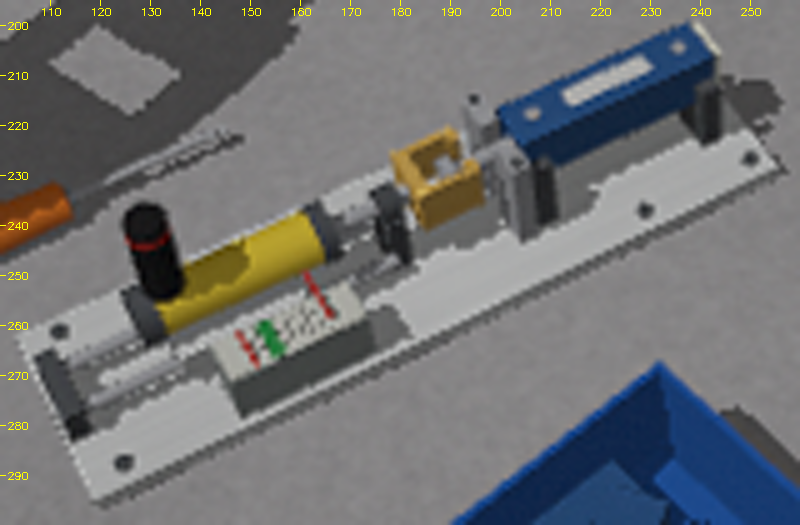

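View pics/c2.png

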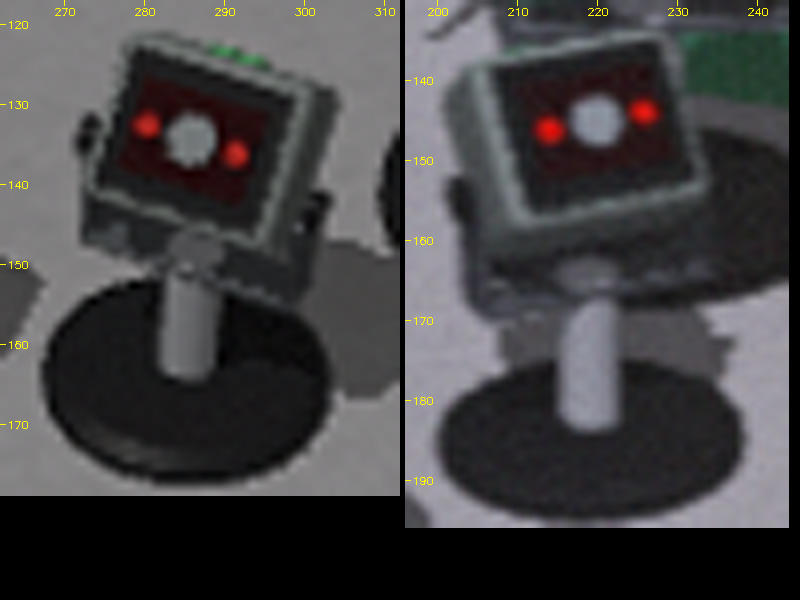

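View pics/c3.png

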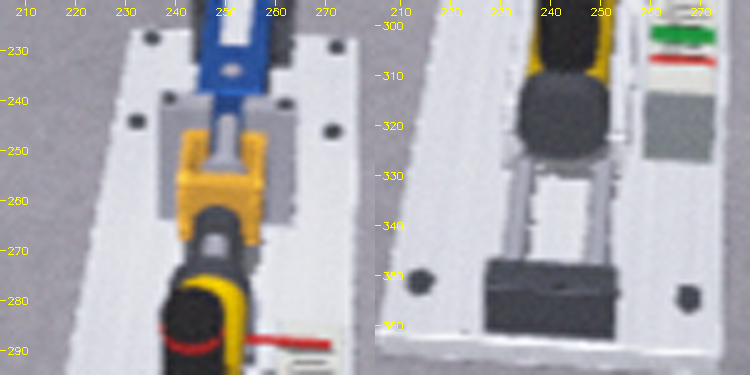

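```bash
cat >> h.py <<'E'
from cell import arm, viewer
from scipy.optimize import least_squares
from scipy.spatial.transform import Rotation as Ro
np.set_printoptions(precision=4,suppress=True)
C={n:viewer.get_calibration(n) for n in("scene","side","wrist")}
def proj(n,P):
    c=C[n];E=c["extrinsics"];p=np.atleast_2d(P)@E[:3,:3].T+E[:3,3];f=192/np.tan(np.radians(c["fovy"]/2))
    return p[:,:2]/p[:,2:]*f+[c["cx"],c["cy"]]
def projw(P,pos,rot):
    c=C["wrist"];T=c["tool_from_camera"];R=Ro.from_euler('xyz',rot).as_matrix()
    p=((np.atleast_2d(P)-pos)@R-T[:3,3])@T[:3,:3];f=192/np.tan(np.radians(c["fovy"]/2))
    r=np.linalg.norm(p[:,:2],axis=1,keepdims=True);return p[:,:2]/r*np.arctan2(r,p[:,2:])*f+[c["cx"],c["cy"]]
E
cat > fit.py <<'E'
from h import *
x,y=.0575,.2
js=[([-x,-y,.012],(103.6,262)),([x,-y,.012],(119.4,294)),([x,y,.012],(257,227.6)),([0,-.128,.128],(129.2,236.7))]
jd=[([-x,-y,.012],(206.2,361.4)),([x,-y,.012],(274.4,364.6)),([x,y,.012],(276.6,227.6)),([-x,y,.012],(231.4,226))]
def fj(p):
    R=Ro.from_euler('z',p[2]); t=[p[0],p[1],0]; r=[]
    for n,l in(("scene",js),("side",jd)):
        for P,u in l: r.append(proj(n,R.apply(P)+t)[0]-u)
    return np.ravel(r)
s=least_squares(fj,[.45,-.2,0]);print("jig",s.x);print(s.fun.reshape(-1,2))
S={"scene":[(280.4,132.6),(285.9,134.4),(291.5,136.3),(278.2,122),(300.1,127.2),(294.7,147),(273.9,140.7)],
"side":[(214.1,146.4),(220,145.1),(225.75,144),(206,138.1),(228.9,134.4),(233.6,153.5),(211,157.7)]}
def fs(p):
    d,w,h,o,zo=p[5:]; R=Ro.from_euler('zy',[p[3],p[4]]) if 0 else Ro.from_matrix(Ro.from_euler('z',p[3]).as_matrix()@Ro.from_euler('y',p[4]).as_matrix())
    L=np.array([[0,d,0],[0,0,0],[0,-d,0],[o,w,h+zo],[o,-w,h+zo],[o,-w,-h+zo],[o,w,-h+zo]])
    P=R.apply(L)+p[:3]
    return np.r_[np.ravel([proj(n,P)-S[n] for n in S])*1.,(w-.039)*1000,(h-.033)*1000,o*500,zo*300]
q=least_squares(fs,[.7,.1,.135,.9,.7,.015,.039,.033,0,0],x_scale=.01);print("scan",q.x);print(q.fun[:28].reshape(2,7,2).round(1).tolist(),q.fun[28:])
F={"scene":(285.3,164.5),"side":(219.1,185)}
f=least_squares(lambda p:np.ravel([proj(n,[p[0],p[1],.012])-F[n] for n in F]),[.7,.1]);print("foot",f.x,f.fun)
E
python3 fit.py
```

```text
jig [ 0.4983 -0.081  -0.1978]
[[-0.6978 -0.5889]
 [-0.5527  0.6591]
 [-1.2157 -0.0383]
 [-0.351   1.426 ]
 [-0.3068 -1.2664]
 [ 0.423  -0.1213]
 [ 0.2229 -0.9503]
 [-0.0984 -1.5539]]
scan [ 0.4701  0.3451  0.1348  1.9538  0.5445  0.0181  0.0371  0.031   0.0008
 -0.0006]
[[[0.4, 0.1], [0.5, 0.0], [0.5, -0.2], [-0.8, -0.9], [0.6, 0.8], [0.7, 1.1], [-1.4, 0.3]], [[-0.0, 0.1], [-0.1, 0.2], [-0.1, 0.2], [-0.9, -0.9], [-0.1, -1.7], [0.5, 0.2], [-0.4, 1.1]]] [-1.9422 -1.973   0.3934 -0.1679]
foot [0.4687 0.3454] [-1.5422 -0.6868  1.2861 -1.6604]
```

```bash
python3 -m inch '[[0,0.1,-0.1,0,0],[0,0.25,-0.2,0,0],[0,0.4,-0.35,0,0],[0,0.55,-0.5,0,0],[0,0.7,-0.6,0,0],[0,0.85,-0.75,0,0],[0,0.95,-0.85,0,0],[0,1,-0.92,0,0],[0,1,-0.92,0,0],[0,1,-0.92,0,0]]' && python3 -m inch '[[0,0.15,0,0,0],[0,0.3,0,0.05,0.05],[0,0.5,0,0.1,0.1],[0,0.7,0,0.15,0.17],[0,0.85,0,0.2,0.25],[0,0.95,0,0.2,0.33],[0,1,0,0.2,0.4],[0,1,0,0.2,0.48],[0,1,0,0.2,0.55],[0,1,0,0.2,0.6]]'
python3 - <<'E'
from h import *
s=arm.sense();print(s["tool_pos"],s["tcp_rot"],s["joints"],s["t"])
d=np.array([.473,-.2065])-s["tool_pos"][:2];y=s["tcp_rot"][2];print("tool dx,dy",d@[np.cos(y),np.sin(y)],d@[np.sin(y),-np.cos(y)])
E
```

```text
t: 0.98
tool_pos: [0.2987, -0.2885, 0.2389]
tcp_rot: [3.141, 0.0, 0.434]
ft_force: [0.2, -0.1, -0.2]
finger_gap: 0.0882
grip_force: 0.0
t: 1.82
tool_pos: [0.4349, -0.2266, 0.2083]
tcp_rot: [3.141, 0.0, -0.516]
ft_force: [-0.0, 0.4, 0.5]
finger_gap: 0.0883
grip_force: 0.0
[ 0.4349 -0.2266  0.2083] [ 3.1414  0.0005 -0.5155] [-0.7196  0.264   1.6455 -0.0002  1.2325  1.3668] 1.8167
tool dx,dy 0.023287651389667294 -0.03624082091121139
```

```bash
python3 -m inch '[[0,0.05,-0.05,0,-0.07],[0,0.1,-0.15,0,-0.15],[0,0.15,-0.24,0,-0.23],[0,0.15,-0.24,0,-0.31],[0,0.15,-0.24,0,-0.39],[0,0.15,-0.24,0,-0.47],[0,0.15,-0.24,0,-0.54],[0,0.15,-0.24,0,-0.62],[0,0.15,-0.24,0,-0.7],[0,0.15,-0.24,0,-0.75]]' && python3 -m inch '[[0,0,0,0,-0.07],[0,0,0,0,-0.15],[0,0,0,0,-0.22],[0,0,0,0,-0.3],[0,0,0,0,-0.38],[0,0,0,0,-0.45],[0,0,0,0,-0.45],[0,0,0,0,-0.45],[0,0,0,0,-0.45],[0,0,0,0,-0.45]]'
python3 - <<'E'
from h import *
s=arm.sense();im=viewer.camera("wrist")[:,:,::-1].copy();print(s["tool_pos"],s["tcp_rot"],s["joints"],s["t"])
np.save("w1.npy",np.r_[s["tool_pos"],s["tcp_rot"]])
cv2.imwrite("pics/w1.png",im)
R=Ro.from_euler('z',-.1978);Q=[[0,-.128,.128],[0,-.128,.102],[-.0575,-.2,.012],[.0575,-.2,.012],[0,.052,.074],[0,.125,.074]]
print(projw(R.apply(Q)+[.4983,-.081,0],s["tool_pos"],s["tcp_rot"]))
cv2.imwrite("pics/w1b.png",cv2.resize(im,(800,600),interpolation=cv2.INTER_CUBIC))
E
```

```text
t: 2.65
tool_pos: [0.472, -0.2063, 0.2083]
tcp_rot: [-3.141, 0.0, 0.674]
ft_force: [1.0, 0.1, -0.2]
finger_gap: 0.0881
grip_force: 0.0
t: 3.48
tool_pos: [0.472, -0.205, 0.2086]
tcp_rot: [-3.141, -0.0, 1.374]
ft_force: [-0.2, -0.9, 0.3]
finger_gap: 0.0882
grip_force: 0.0
[ 0.472  -0.205   0.2086] [-3.1414 -0.      1.3735] [-0.6377  0.3157  1.575  -0.0001  1.251  -0.4404] 3.4833
[[257.7451 202.1008]
 [257.6019 193.3069]
 [211.4725 229.0807]
 [302.9097 229.0451]
 [257.4456   2.0023]
 [257.3431 -58.8801]]
```

View pics/w1b.png

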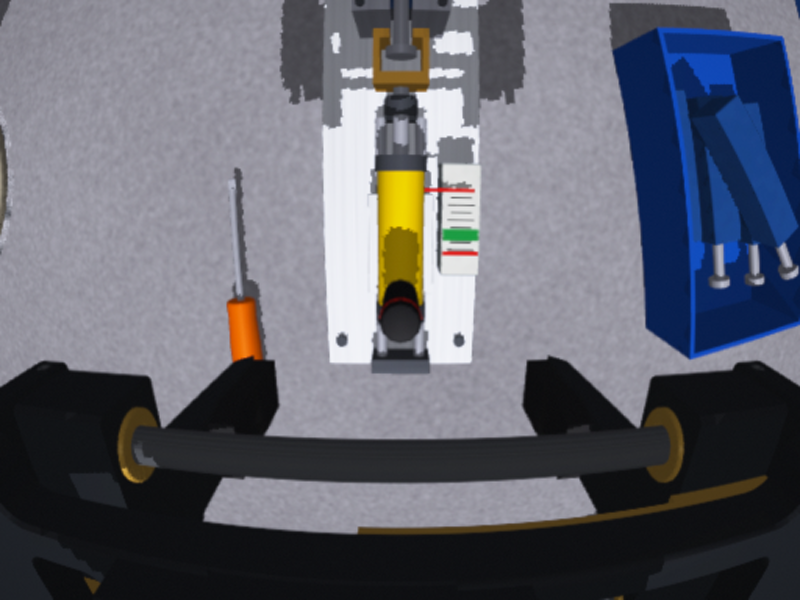

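```bash
python3 -m inch '[[0,-0.03,0.01,0.1,0],[0,-0.03,0.01,0.2,0],[0,-0.03,0.01,0.35,0],[0,-0.03,0.01,0.5,0],[0,-0.03,0.01,0.65,0],[0,-0.03,0.01,0.75,0],[0,-0.03,0.01,0.8,0],[0,-0.03,0.01,0.84,0],[0.3,-0.03,0.01,0.84,0],[0.5,-0.03,0.01,0.84,0]]' && python3 -m inch '[[0.7,0,0,0,0],[0.8,0,0,0,0],[1,0,0,0,0],[1,0,0,0,0],[1,0,0,0,0],[1,0,0,0,0],[1,0,0,0,0],[1,0,0,0,0],[1,0,0,0,0],[1,0,0,0,0]]'
python3 - <<'E'
from h import *
s=arm.sense();im=viewer.camera("wrist")[:,:,::-1].copy();print(s["tool_pos"],s["tcp_rot"],s["ft_force"])
cv2.imwrite("pics/w2.png",im)
E
```

```text
t: 4.37
tool_pos: [0.473, -0.2095, 0.0833]
tcp_rot: [3.141, 0.0, 1.376]
ft_force: [-0.5, -0.1, 0.3]
finger_gap: 0.0769
grip_force: 0.0
t: 5.2
tool_pos: [0.4712, -0.2089, 0.0826]
tcp_rot: [-3.138, -0.0, 1.377]
ft_force: [-9.8, 0.8, 5.5]
finger_gap: 0.0213
grip_force: 30.0
[ 0.4712 -0.2089  0.0826] [-3.1375 -0.0005  1.3768] [-9.778   0.7595  5.5461]
```

```bash
python3 -m inch '[[1,-0.015,-0.01,0,0],[1,-0.04,-0.01,0,0],[1,-0.065,-0.01,0,0],[1,-0.09,-0.01,0,0],[1,-0.115,-0.01,0,0],[1,-0.14,-0.01,0,0],[1,-0.165,-0.01,0,0],[1,-0.185,-0.01,0,0],[1,-0.2,-0.01,0,0],[1,-0.205,-0.01,0,0]]'
python3 - <<'E'
from h import *
s=arm.sense();im=viewer.camera("wrist")[:,:,::-1].copy();print(s["tool_pos"],s["ft_force"],np.linalg.norm(s["tool_pos"]-[ 0.4712,-0.2089,0.0826]))
cv2.imwrite("pics/w3.png",im)
b=cv2.imread("pics/w2.png")
m=np.hstack([crop(x,220,60,100,150,4) for x in(b,im)]);cv2.imwrite("pics/w3c.png",m)
E
```

```text
t: 6.08
tool_pos: [0.4654, -0.2372, 0.0826]
tcp_rot: [-3.141, -0.004, 1.376]
ft_force: [3.9, 14.5, 3.4]
finger_gap: 0.0213
grip_force: 30.0
[ 0.4654 -0.2372  0.0826] [ 3.9436 14.5347  3.3708] 0.028886809275615585
```

View pics/w3c.png

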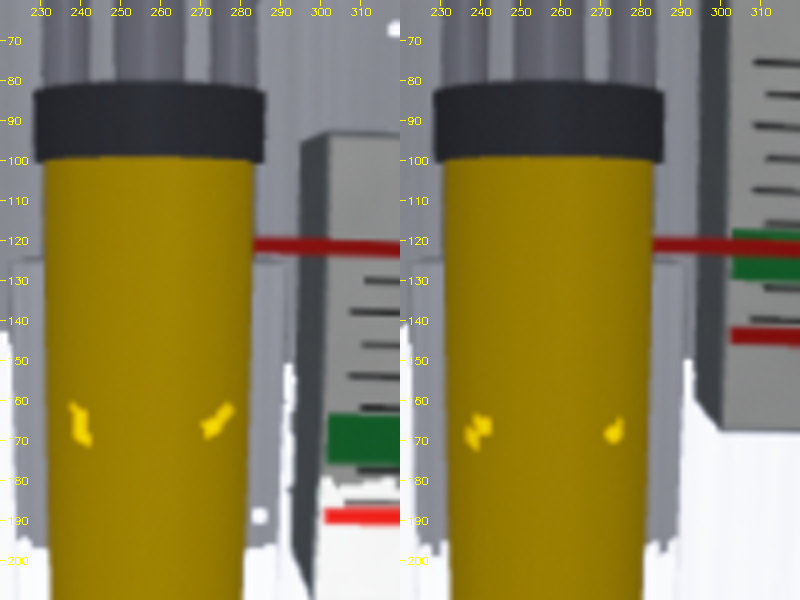

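```bash
python3 -m inch '[[1,0,0,0,0],[1,0,0,0,0],[1,0,0,0,0],[1,0,0,0,0],[1,0,0,0,0],[1,0,0,0,0],[1,0,0,0,0],[1,0,0,0,0],[1,0,0,0,0],[1,0,0,0,0]]' && python3 -m inch '[[1,0,0,0,0],[1,0,0,0,0],[1,0.03,0,0,0],[1,0.06,0,0,0],[1,0.085,0,0,0],[1,0.11,0,0,0],[1,0.135,0,0,0],[1,0.16,0,0,0],[1,0.18,0,0,0],[1,0.19,0,0,0]]' && python3 -m inch '[[1,0.005,0,0,0],[1,0.01,0,0,0],[1,0.015,0,0,0],[1,0.018,0,0,0],[1,0.018,0,0,0],[1,0.018,0,0,0],[1,0.018,0,0,0],[1,0.018,0,0,0],[1,0.018,0,0,0],[1,0.018,0,0,0]]'
python3 - <<'E'
from h import *
s=arm.sense();print(s["tool_pos"],s["ft_force"])
E
```

```text
t: 6.97
tool_pos: [0.4655, -0.237, 0.0826]
tcp_rot: [-3.141, -0.004, 1.377]
ft_force: [4.0, 13.5, 2.7]
finger_gap: 0.021
grip_force: 30.0
t: 7.8
tool_pos: [0.4708, -0.2106, 0.0826]
tcp_rot: [-3.141, -0.001, 1.377]
ft_force: [2.2, 2.7, 0.9]
finger_gap: 0.0213
grip_force: 30.0
t: 8.63
tool_pos: [0.4712, -0.2089, 0.0827]
tcp_rot: [-3.142, 0.001, 1.376]
ft_force: [-0.6, -4.4, -3.5]
finger_gap: 0.0211
grip_force: 30.0
[ 0.4712 -0.2089  0.0827] [-0.5815 -4.4434 -3.505 ]
```

```bash
python3 -m inch '[[0.6,0,0,0,0],[0.3,0,0,0,0],[0,0,0,0,0],[0,0,0,0,0],[0,0,0,0,0],[0,0,0,0,0],[0,0,0,-0.15,0],[0,0,0,-0.3,0],[0,0,0,-0.45,0],[0,0,0,-0.6,0]]' && python3 -m inch '[[0,0.1,0,0,0],[0,0.2,0,0,0],[0,0.35,0,0,0],[0,0.5,0,0,0],[0,0.65,0,0,0],[0,0.8,0,0,0],[0,0.95,0,0,0],[0,1,0,0,0],[0,1,0,0,0],[0,1,0,0,0]]'  && python3 -m inch '[[0,0.1,0,0,0],[0,0.2,0,0,0],[0,0.35,0,0,0],[0,0.5,0,0,0],[0,0.6,0,0,0],[0,0.69,0,0,0],[0,0.69,0,0,0],[0,0.69,0,0,0],[0,0.69,0,0,0],[0,0.69,0,0,0]]'
python3 - <<'E'
from h import *
s=arm.sense();im=viewer.camera("wrist")[:,:,::-1].copy();print(s["tool_pos"],s["tcp_rot"],s["joints"])
cv2.imwrite("pics/w4.png",im)
R=Ro.from_euler('z',-.1965);Q=[[-.015,.185,.074],[.015,.185,.074],[-.015,.065,.074],[.015,.065,.074],[.0575,.2,.012]]
print(projw(R.apply(Q)+[.4964,-.0834,0],s["tool_pos"],s["tcp_rot"]))
cv2.imwrite("pics/w4b.png",cv2.resize(im,(800,600),interpolation=cv2.INTER_CUBIC))
E
```

```text
t: 9.47
tool_pos: [0.4712, -0.2084, 0.1738]
tcp_rot: [-3.141, -0.0, 1.376]
ft_force: [-0.1, -0.8, -0.2]
finger_gap: 0.0855
grip_force: 0.0
t: 10.3
tool_pos: [0.5003, -0.0618, 0.1727]
tcp_rot: [3.142, 0.0, 1.377]
ft_force: [-0.1, -1.1, 0.5]
finger_gap: 0.088
grip_force: 0.0
t: 11.13
tool_pos: [0.5203, 0.0389, 0.1727]
tcp_rot: [3.142, 0.0, 1.375]
ft_force: [0.3, 0.3, -0.7]
finger_gap: 0.0882
grip_force: 0.0
[0.5203 0.0389 0.1727] [3.1415 0.0002 1.3749] [-0.15    0.367   1.6028 -0.0002  1.1718  0.046 ]
[[238.2343 123.4972]
 [274.8795 123.4971]
 [240.3591 256.2385]
 [272.708  256.2299]
 [312.2719 107.5638]]
```

View pics/w4b.png

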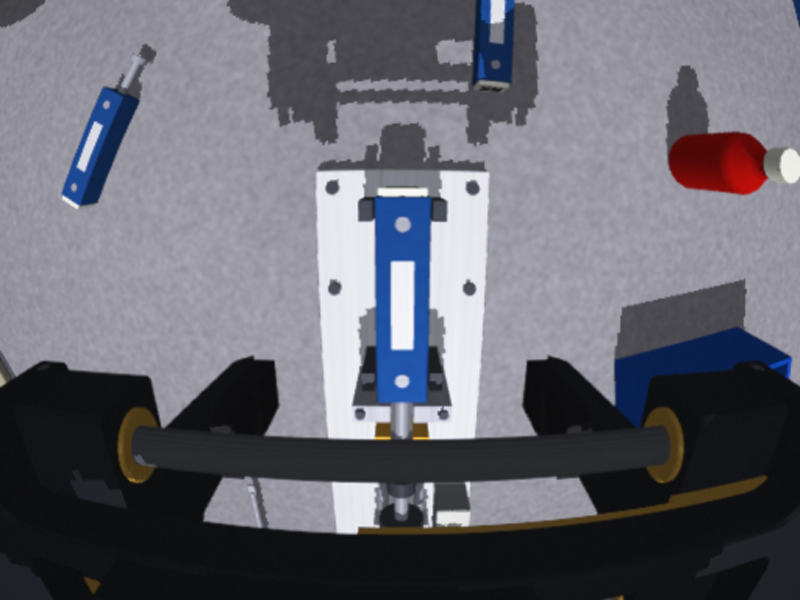

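```bash
python3 -m inch '[[0,-0.01,0.005,0.15,0],[0,-0.01,0.005,0.3,0],[0,-0.01,0.005,0.45,0],[0,-0.01,0.005,0.6,0],[0,-0.01,0.005,0.75,0],[0,-0.01,0.005,0.85,0],[0,-0.01,0.005,0.9,0],[0.3,-0.01,0.005,0.9,0],[0.5,-0.01,0.005,0.9,0],[0.6,-0.01,0.005,0.9,0]]' && python3 -m inch '[[0.7,0,0,0,0],[0.8,0,0,0,0],[1,0,0,0,0],[1,0,0,0,0],[1,0,0,0,0],[1,0,0,0,0],[1,0,0,0,0],[1,0,0,0,0],[1,0,0,0,0],[1,0,0,0,0]]' && python3 -m inch '[[1,0,0,-0.05,0],[1,0,0,-0.1,0],[1,0,0,-0.15,0],[1,0,0,-0.2,0],[1,0,0,-0.27,0],[1,0,0,-0.36,0],[1,0,0,-0.45,0],[1,0,0,-0.55,0],[1,0,0,-0.6,0],[1,0,0,-0.6,0]]'
```

```text
t: 12.02
tool_pos: [0.5214, 0.0383, 0.0388]
tcp_rot: [3.14, -0.0, 1.376]
ft_force: [-0.7, 0.0, 0.0]
finger_gap: 0.0701
grip_force: 0.0
t: 12.85
tool_pos: [0.5208, 0.0385, 0.0378]
tcp_rot: [3.141, -0.0, 1.376]
ft_force: [-0.4, -0.1, 1.1]
finger_gap: 0.0294
grip_force: 30.0
t: 13.68
tool_pos: [0.5215, 0.0385, 0.1297]
tcp_rot: [3.138, -0.0, 1.376]
ft_force: [-0.1, -0.9, -3.8]
finger_gap: 0.0295
grip_force: 30.0
```

```bash
python3 -m inch '[[1,-0.05,-0.06,0,-0.07],[1,-0.12,-0.15,0,-0.15],[1,-0.2,-0.25,0,-0.22],[1,-0.3,-0.35,0,-0.3],[1,-0.4,-0.45,0,-0.37],[1,-0.45,-0.52,0,-0.45],[1,-0.45,-0.52,0,-0.52],[1,-0.45,-0.52,0,-0.6],[1,-0.45,-0.52,0,-0.67],[1,-0.45,-0.52,0,-0.73]]' && python3 -m inch '[[1,0,0,0,-0.07],[1,0,0,0,-0.14],[1,0,0,0,-0.2],[1,0,0,0,-0.25],[1,0,0,0,-0.27],[1,0,0,0,-0.27],[1,0,0,0,-0.27],[1,0,0,0,-0.27],[1,0,0,0,-0.27],[1,0,0,0,-0.27]]'
python3 - <<'E'
from h import *
s=arm.sense();print(s["tool_pos"],s["tcp_rot"],s["joints"])
y=s["tcp_rot"][2];d=np.array([.4316,-.0129])-s["tool_pos"][:2];print(d@[np.cos(y),np.sin(y)],d@[np.sin(y),-np.cos(y)],"z to 0.072:",s["tool_pos"][2]-.072)
a=viewer.camera("side")[:,:,::-1];b=viewer.camera("scene")[:,:,::-1]
cv2.imwrite("pics/p1.png",np.hstack([crop(a,160,170,130,140,3),crop(b,140,150,130,140,3)]))
E
```

```text
t: 14.52
tool_pos: [0.4307, -0.0126, 0.1273]
tcp_rot: [-3.141, -0.001, 2.528]
ft_force: [-0.1, 0.3, -3.9]
finger_gap: 0.0297
grip_force: 30.0
t: 15.35
tool_pos: [0.4311, -0.0126, 0.1276]
tcp_rot: [3.142, -0.0, 2.947]
ft_force: [-0.9, 0.8, -3.1]
finger_gap: 0.0296
grip_force: 30.0
[ 0.4311 -0.0126  0.1276] [ 3.1415 -0.0002  2.9466] [-0.3022  0.2424  1.9129  0.      0.9865 -1.678 ]
-0.0005654079231479371 -0.0002118485687821404 z to 0.072: 0.05564595689221612
```

View pics/p1.png

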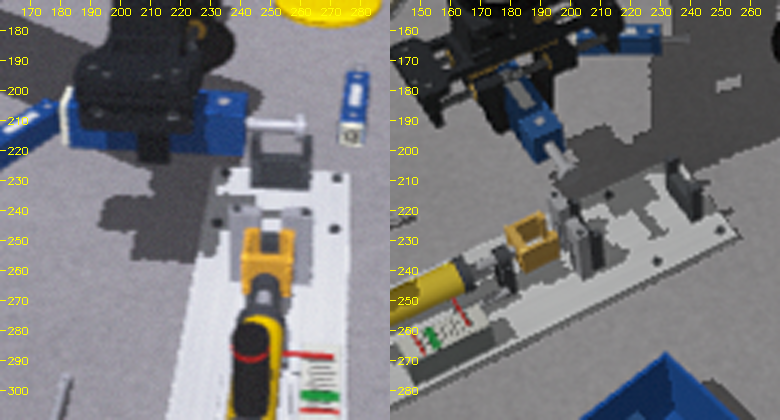

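```bash
python3 -m inch '[[1,0,0,0.06,0],[1,0,0,0.12,0],[1,0,0,0.19,0],[1,0,0,0.26,0],[1,0,0,0.32,0],[1,0,0,0.36,0],[1,0,0,0.38,0],[1,0,0,0.4,0],[1,0,0,0.42,0],[1,0,0,0.43,0]]'
python3 - <<'E'
from h import *
s=arm.sense();print(s["tool_pos"],s["ft_force"],s["ft_torque"],s["finger_gap"])
a=viewer.camera("side")[:,:,::-1];b=viewer.camera("scene")[:,:,::-1]
cv2.imwrite("pics/p2.png",np.hstack([crop(a,160,170,130,140,3),crop(b,140,150,130,140,3)]))
E
```

```text
t: 16.28
tool_pos: [0.4307, -0.0125, 0.0631]
tcp_rot: [-3.142, -0.001, 2.947]
ft_force: [-5.0, 0.5, 3.2]
finger_gap: 0.0296
grip_force: 30.0
[ 0.4307 -0.0125  0.0631] [-4.9616  0.5359  3.171 ] [ 0.0777  0.4189 -0.0036] 0.029572521469404613
```

```bash
python3 -m inch '[[1,0,0,0.015,0],[1,0,0,0.03,0],[1,0,0,0.045,0],[1,0,0,0.06,0],[1,0,0,0.075,0],[1,0,0,0.09,0],[1,0,0,0.1,0],[1,0,0,0.11,0],[1,0,0,0.12,0],[1,0,0,0.12,0]]'
python3 - <<'E'
from h import *
s=arm.sense();print(s["tool_pos"],s["ft_force"],s["ft_torque"],s["finger_gap"])
a=viewer.camera("side")[:,:,::-1];b=viewer.camera("scene")[:,:,::-1]
cv2.imwrite("pics/p3.png",np.hstack([crop(a,160,170,130,140,3),crop(b,140,150,130,140,3)]))
E
```

```text
t: 17.22
tool_pos: [0.432, -0.0129, 0.0454]
tcp_rot: [-3.141, 0.002, 2.947]
ft_force: [1.3, 0.1, 4.9]
finger_gap: 0.0297
grip_force: 30.0
[ 0.432  -0.0129  0.0454] [1.3471 0.0728 4.8522] [-0.045  -0.6316 -0.0376] 0.029701112088786525
```

View pics/p3.png

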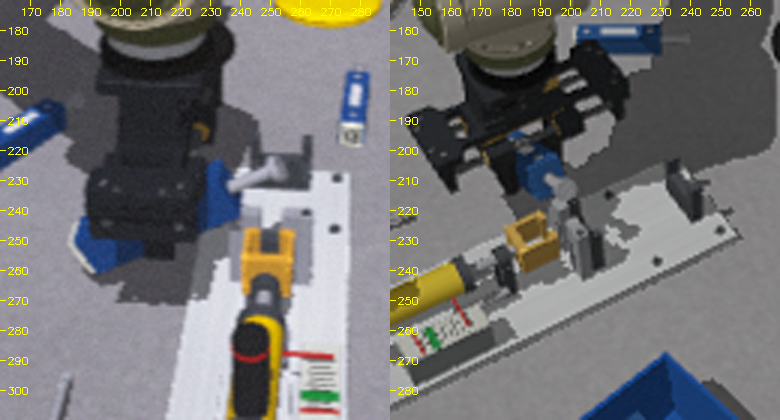

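```bash
python3 -m inch '[[1,0,0,-0.05,0],[1,0,0,-0.12,0],[1,0,0,-0.22,0],[1,0,0,-0.35,0],[1,0,0,-0.5,0],[1,0,0,-0.65,0],[1,0,0,-0.8,0],[1,0,0,-0.92,0],[1,0,0,-1,0],[1,0,0,-1,0]]' && python3 -m inch '[[1,-0.02,0.06,-0.02,0.06],[1,-0.05,0.15,-0.04,0.13],[1,-0.1,0.25,-0.05,0.2],[1,-0.15,0.37,-0.05,0.27],[1,-0.2,0.5,-0.05,0.34],[1,-0.25,0.63,-0.05,0.41],[1,-0.28,0.75,-0.05,0.48],[1,-0.29,0.86,-0.05,0.55],[1,-0.29,0.95,-0.05,0.6],[1,-0.29,1,-0.05,0.63]]'
python3 - <<'E'
from h import *
s=arm.sense();print(s["tool_pos"],s["tcp_rot"],s["joints"])
y=s["tcp_rot"][2];d=np.array([.522,.216])-s["tool_pos"][:2];print(d@[np.cos(y),np.sin(y)],d@[np.sin(y),-np.cos(y)],"z",s["tool_pos"][2]-.2025)
E
```

```text
t: 18.15
tool_pos: [0.4314, -0.0127, 0.197]
tcp_rot: [-3.141, 0.002, 2.947]
ft_force: [0.7, -0.5, -2.9]
finger_gap: 0.0296
grip_force: 30.0
t: 18.98
tool_pos: [0.5021, 0.1275, 0.201]
tcp_rot: [-3.138, -0.002, 1.954]
ft_force: [-0.0, -0.5, -3.6]
finger_gap: 0.03
grip_force: 30.0
[0.5021 0.1275 0.201 ] [-3.1383 -0.0015  1.9543] [ 0.022   0.3319  1.5735  0.0003  1.2398 -0.3616]
0.0746539135480515 0.051601879503354015 z -0.0014902957289035235
```

```bash
python3 -m inch '[[1,0.04,0.03,0,0],[1,0.1,0.08,0,0],[1,0.17,0.14,0,0],[1,0.25,0.2,0,0],[1,0.32,0.26,0,0],[1,0.39,0.3,0,0],[1,0.45,0.33,0,0],[1,0.48,0.34,0,0],[1,0.49,0.34,0,0],[1,0.49,0.34,0,0]]'
python3 - <<'E'
from h import *
s=arm.sense();print(s["tool_pos"],s["tcp_rot"])
a=viewer.camera("side")[:,:,::-1];b=viewer.camera("scene")[:,:,::-1]
w=viewer.camera("wrist")[:,:,::-1]
cv2.imwrite("pics/f_side.png",a);cv2.imwrite("pics/f_scene.png",b)
m=np.zeros((600,800,3),np.uint8)
m[:400,:400]=crop(a,180,100,100,100,4); m[:400,400:]=crop(b,215,100,100,100,4)
m[400:,:260]=cv2.resize(w,(260,200))
cv2.imwrite("pics/f.png",m)
E
```

```text
t: 19.82
tool_pos: [0.5221, 0.2136, 0.2026]
tcp_rot: [-3.141, 0.0, 1.958]
ft_force: [0.7, -0.3, -3.5]
finger_gap: 0.0299
grip_force: 30.0
[0.5221 0.2136 0.2026] [-3.1412  0.0001  1.958 ]
```

View pics/f.png

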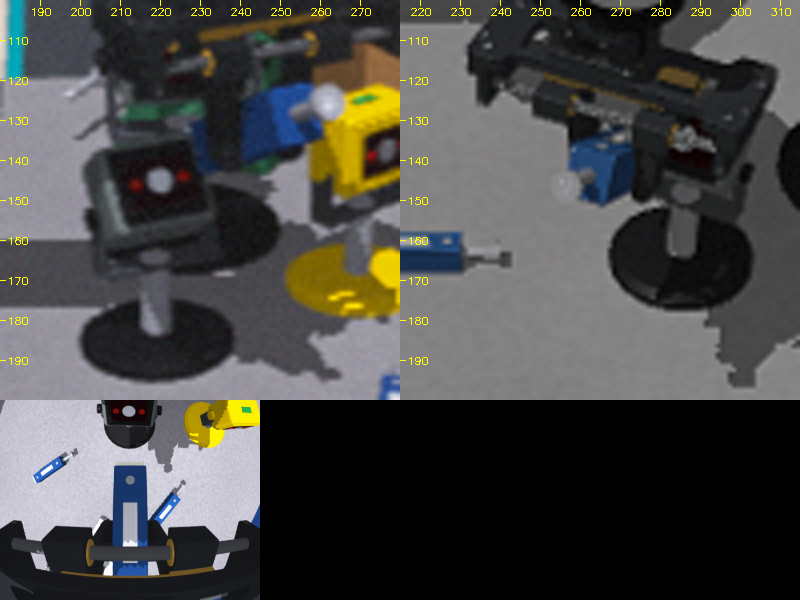

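Run:
```python
from h import *
pos=np.array([.5221,.2136,.2026]);rot=[-3.1412,.0001,1.958]
H=least_squares(lambda P:np.r_[(proj("side",P)-[261.75,125.5])[0],(proj("scene",P)-[256.75,146.2])[0]],pos).x
mid=pos+[0,0,.0187];d=H-mid
f=np.array([np.cos(1.958),np.sin(1.958),0])
print("head",H,"rel",d,"along",d@f,"side",d@[f[1],-f[0],0],"pitch",np.degrees(np.arctan2(d[2],-d@f)),np.linalg.norm(d))
print("lens wrist pred",projw([.4701,.3451,.1348],pos,rot),"seen ~(254,21)")
for a in (20,25,28,31,34):
    a=np.radians(a);b=f*np.cos(a)-[0,0,np.sin(a)];u=f*np.sin(a)+[0,0,np.cos(a)]
    code=mid+.064*b
    print(np.degrees(a),"cap top edge",projw(code+.015*u,pos,rot),"housing top end",projw(mid+.06*b+.017*u,pos,rot))
    for th in(.5445,.6,.65):
        R=Ro.from_euler('z',1.954).as_matrix()@Ro.from_euler('y',th).as_matrix();print("   th",th,"code in window",R.T@(code-[.4701,.3451,.1348]),"ang",np.degrees(np.arccos(b@R[:,0])))
```

```text
head [0.5541 0.1407 0.2673] rel [ 0.032  -0.0729  0.046 ] along -0.0796166123753681 side 0.0020640795924318743 pitch 29.994419168340624 0.09195134557441663
lens wrist pred [[258.7111  16.2853]] seen ~(254,21)
20.0 cap top edge [[256.8414 122.2275]] housing top end [[256.8543 129.3699]]
   th 0.5445 code in window [-0.103   0.0012  0.0132] ang 11.19944905071577
   th 0.6 code in window [-0.1036  0.0012  0.0074] ang 14.378899285422602
   th 0.65 code in window [-0.1038  0.0012  0.0023] ang 17.243413450782583
25.0 cap top edge [[256.8283 123.7645]] housing top end [[256.8406 130.0482]]
   th 0.5445 code in window [-0.1021  0.0012  0.0077] ang 6.200842619458897
   th 0.6 code in window [-0.1024  0.0012  0.002 ] ang 9.379571717660987
   th 0.65 code in window [-0.1024  0.0012 -0.0031] ang 12.243816200209206
28.0 cap top edge [[256.8214 125.1163]] housing top end [[256.8333 130.9079]]
   th 0.5445 code in window [-0.1019  0.0012  0.0043] ang 3.203752339880533
   th 0.6 code in window [-0.1019  0.0012 -0.0013] ang 6.380474110425194
   th 0.65 code in window [-0.1018  0.0012 -0.0064] ang 9.2442624883974
31.0 cap top edge [[256.8151 126.7601]] housing top end [[256.8266 132.077 ]]
   th 0.5445 code in window [-0.1018  0.0012  0.001 ] ang 0.27845749586224283
   th 0.6 code in window [-0.1017  0.0012 -0.0047] ang 3.382967397202737
   th 0.65 code in window [-0.1013  0.0012 -0.0098] ang 6.245132606732409
34.0 cap top edge [[256.8094 128.6736]] housing top end [[256.8205 133.5329]]
   th 0.5445 code in window [-0.1018  0.0012 -0.0024] ang 2.8090884364394797
   th 0.6 code in window [-0.1015  0.0012 -0.008 ] ang 0.42239963442927425
   th 0.65 code in window [-0.101   0.0012 -0.0131] ang 3.247601030927097
```

```bash
python3 -m inch '[[1,0,0,0,0],[1,0,0,0,0],[1,0,0,0,0],[1,0,0,0,0],[1,0,0,0,0],[1,0,0,0,0],[1,0,0,0,0],[1,0,0,0,0],[1,0,0,0,0],[1,0,0,0,0]]' && python3 -c "
from cell import arm
print(arm.job_done())"
```

```text
t: 20.8
tool_pos: [0.5223, 0.2135, 0.2027]
tcp_rot: [-3.142, 0.0, 1.958]
ft_force: [0.2, -0.8, -4.7]
finger_gap: 0.0299
grip_force: 30.0
the job is handed in; nothing more can be done
None
```

The job is handed in (no verdict was returned): the gauge was held about 29 mm out, inside the green band, for over a second and eased back home, and the bolt is held still about 10 cm from the scanner window, its code within about 10° of facing it by my measurements; because the moves can't tilt the tool, I tipped the bolt about 30° by pressing it lightly (about 8 N) against the jig's stop plate.

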